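# Check weight on the balance

### The job

The balance is to be checked before weighing. Take the jar off the balance pan and stand it upright in the middle of the round coaster; then stand the largest of the three check weights upright in the circle engraved in the middle of the pan. Set both down without dropping them.

Things in the scene. Friction and masses are not known exactly. Their poses are not given: they have to be found in the camera images.
- jar: Glass jar of white salt with a flat metal lid, standing on the balance pan at the start. A straight cylinder 58 mm in diameter over its whole height of 95 mm, about 0.35 kg. Origin: centre of its underside; z up. It is the only jar on the pan; two bigger ones (72 mm across, 120 mm tall) stand at the far side of the bench.
- big_weight: Largest of 3 knobbed steel check weights, in a row in any order about 80 mm apart on a dark mat 4 mm thick, left or right of the balance. The row lies within 20 degrees of world x. Cylinder 38 mm across, 50 mm high, then a neck and a 24 mm wide knob from 60 to 70 mm height; 0.5 kg. Origin: centre of its underside; z up. The others are 28 mm across, 51 mm tall, and 22 mm across, 42 mm tall.
- coaster_top (a point): Middle of the top face of the round dark coaster, a fixed disc 100 mm in diameter and 4 mm thick lying on the bench, on the side of the balance opposite the mat with the weights. z up.
- pan_middle (a point): Middle of the top face of the balance's round steel pan: fixed, rigid, flat, 130 mm in diameter, its top 75 mm above the bench, with an engraved circle 67 mm across about this point. The balance's housing is 250 x 190 mm and 58 mm high; x runs along its length, away from the display; this point lies 40 mm from the housing's middle along x. z up.
There are look-alikes about, which are no part of the job. Leave any yellow look-alike of the big_weight alone.

How it is judged:
By the outcome, as a careful person would: the job done as asked, in the order asked, and still so for the second after the job is handed in, with the robot touching nothing.
It also fails if it takes over 67 s, if anything falls off the work surface, if the arm or the gripper's body presses on something with over 40 N, if the wrist force passes 120 N, or if a joint passes its speed limit or range.

### The arm

A 6-joint arm with a two-finger parallel gripper is mounted at the origin on the work surface. World frame = base frame: x ahead of the robot, y to its left, z up, the work surface at z = 0. Lengths are in mm, angles in degrees, forces in N, time in s.
With the tool pointing down it reaches from about 300 to 850 mm from the base axis. Payload 4.2 kg.
Tool frame: the origin (TCP) lies midway between the tips of the shut fingers; the grasp point (between the pads) lies 19 mm behind it (env.grip_point_offset is the distance from the TCP to the grasp point, in mm); z points along the fingers, x is the direction in which the jaws open and shut, and the axes are right-handed (so a half turn about z gives the same grasp; the last joint's range is limited). The gripper opens to 91 mm and grips with 3 to 60 N. Pads are 32 mm wide; open, the fingers measure 118 mm over their backs; the gripper's body (76 mm by 178 mm) begins 60 mm behind the grasp point.
Start: joints at [-66.864, 18.312, 89.639, -0, 72.044, -1.146], TCP at [236.461, -524.147, 213.976] pointing down, gripper open.
Joint ranges: [-177.97, 177.97], [-48.28, 115.42], [12.27, 149.76], [-77.06, 257.06], [2.81, 150.46], [-146.56, 146.56]. Speed limits (degrees/s): [147.25, 147.25, 180, 180, 180, 180].

### API

Orientations are given as [roll, pitch, yaw] about the fixed x, y, z axes, in that order (R = Rz(yaw) Ry(pitch) Rx(roll)).
In Python, from workcell import env gives the robot as it stands.
- The arm moves only by the shell command python3 -m pendant 'ROWS' [FORCE]. ROWS is JSON, a list of rows, each an object with "xyz": the shift along the tool's x, y, z in m, a list of three; "roll": the turn about the tool's z in degrees; "jaw": the closure, from 0 (fully open) to 1 (shut). A call has exactly 8 rows; each row is the pose to reach, as a shift and turn from the pose commanded when the call began, along the tool's axes at that moment; what a row does not reach only later rows make up. A row lasts 1/8 s, in which the tool goes at most 62.5 mm and 10.7 degrees, less where a joint would pass 70% of its speed; a pose out of reach is approached as far as the arm can. A call with a gripper value outside its range is refused whole. The fingers move at their own pace and stop on an object; FORCE is the grip in N (left out, the last holds). Time passes only in rows, so rows that repeat a pose let the fingers close, or fill a call up. It gives the time, the measured TCP pose, the force and the opening at its end, in the units of the state.
- env.state(): the state, without advancing time (a new reading comes with each control period).
- env.grab_frame(name): name is "scene" or "top" or "wrist"; returns (picture, depth): 420x560x3 uint8, blue, green, red; 420x560 float32, mm along the optical axis (not along the pixel's ray), 0 where there is no reading.
- env.camera_params(name): a dict with "camera_matrix" (3x3 intrinsics, pixels), "cam_to_world" (4x4, takes a point from camera to world coordinates); the wrist camera has in their place "hand_eye" (4x4, takes a point from camera to tool coordinates, whose origin is the TCP and whose axes are the tool frame's). Camera axes: x right, y up, looking along -z (the intrinsics and any distortion apply to the point x, -y, -z); pixel columns grow to the right and rows downward; lengths in mm; the calibration is good to about 2 mm. A picture is of the moment at which its call begins: read the wrist's pose just before it. camera_params takes no time and is no camera call.
- env.job_done(): hands the job in, once; it reports no verdict.
The state is a dict: "time_s": time; "qpos": joint angles; "qvel": joint speeds; "effort": joint torques, N m; "ee_pos": TCP position; "ee_rot": TCP orientation; "force": force on the tool from outside, world axes, zero at the start; "torque": the same for the moment, N m; "gripper_width": finger opening in mm.
Only numpy, scipy, OpenCV 4.12 (cv2) and the standard library are available. Lean on these libraries where they do the work, as an engineer would, in place of code of your own. Each camera call takes 0.05 s, during which the arm holds its last target. There are 200 camera calls.

## Working session

There is one attempt and no reset: what is moved stays moved. The work goes in short steps, Python scripts to look and compute and a shell command to move; the robot and the scene stay as the last step left them, time stands still between calls to the robot, and variables do not carry over. Pictures are saved under pics/ and viewed, about 8 in all and at most 12, crops included, and the job is handed in when it is done.

```bash
mkdir -p pics
cat > h.py <<'E'
from workcell import env
import numpy as np, cv2
from scipy.spatial.transform import Rotation as R
def T(name, st):
    p=env.camera_params(name)
    if name!="wrist": return np.array(p["camera_matrix"]),np.array(p["cam_to_world"]),p
    M=np.eye(4); M[:3,:3]=R.from_euler('xyz',st["ee_rot"],degrees=True).as_matrix(); M[:3,3]=st["ee_pos"]
    return np.array(p["camera_matrix"]),M@np.array(p["hand_eye"]),p
def ray(K,C,p,uv):
    d=np.array(p.get("distortion",p.get("dist_coeffs",np.zeros(5))),float)
    n=cv2.undistortPoints(np.array(uv,float).reshape(-1,1,2),K,d).reshape(-1,2)
    v=np.c_[n[:,0],-n[:,1],-np.ones(len(n))]@C[:3,:3].T
    return C[:3,3],v
def onplane(K,C,p,uv,z):
    o,v=ray(K,C,p,uv); return o+v*((z-o[2])/v[:,2:3])
def cloud(K,C,p,dep):
    h,w=dep.shape; u,v=np.meshgrid(np.arange(w),np.arange(h))
    o,r=ray(K,C,p,np.stack([u,v],-1).reshape(-1,2))
    return (o+r*dep.reshape(-1,1)).reshape(h,w,3)
def grab(name,tag):
    st=env.state(); im,d=env.grab_frame(name); K,C,p=T(name,st)
    np.savez(f"{tag}.npz",im=im,d=d,K=K,C=C); cv2.imwrite(f"pics/{tag}.png",im)
    return im,d,K,C,p,st
E
python3 - <<'E'
from h import *
for n in("scene","top"):
    im,d,K,C,p,st=grab(n,n+"1"); print(n,p.keys(),K.tolist(),C.round(2).tolist(),[p[k] for k in p if 'dist' in k])
s=env.state();print(s,env.grip_point_offset)
a=env.camera_params("wrist");print(a)
E
```

```text
scene dict_keys(['camera_matrix', 'cam_to_world']) [[405.70137227782317, 0.0, 282.4576158667423], [0.0, 405.70137227782317, 217.39674490633152], [0.0, 0.0, 1.0]] [[0.72, -0.47, 0.52, 963.4], [0.7, 0.47, -0.54, -508.01], [0.01, 0.75, 0.66, 657.16], [0.0, 0.0, 0.0, 1.0]] []
top dict_keys(['camera_matrix', 'cam_to_world']) [[410.35376146363586, 0.0, 285.0853727984714], [0.0, 410.35376146363586, 216.29522997245166], [0.0, 0.0, 1.0]] [[-0.02, 0.99, -0.13, 372.45], [-1.0, -0.02, -0.03, -39.8], [-0.03, 0.13, 0.99, 1038.74], [0.0, 0.0, 0.0, 1.0]] []
{'time_s': 0.1, 'qpos': array([-6.68649181e+01,  1.83461006e+01,  8.96999722e+01,  2.61702177e-04,
        7.20419739e+01, -1.14687492e+00]), 'qvel': array([-0.02779552, -0.04681678, -0.10031368, -0.01404376, -0.05387253,
       -0.01468263]), 'effort': array([-4.91301871e-04, -4.13334990e+01, -2.32509792e+01,  7.28063495e-02,
        4.21588321e-02, -4.26853944e-05]), 'ee_pos': array([ 236.27306774, -523.72272877,  213.21939249]), 'ee_rot': array([-1.79997989e+02,  8.80241078e-02, -6.57181225e+01]), 'force': array([-0.6013003 , -0.0770277 ,  0.05709381]), 'torque': array([ 0.02041478, -0.0082133 ,  0.02072191]), 'gripper_width': 91.1860066442013} 18.8
{'camera_matrix': array([[296.88043666,   0.        , 283.45444816],
       [  0.        , 296.88043666, 210.80511117],
       [  0.        ,   0.        ,   1.        ]]), 'hand_eye': array([[ 9.99999953e-01, -1.87012808e-04, -2.42184857e-04,
         6.83262748e-01],
       [-2.42219375e-04, -9.67441869e-01, -2.53093209e-01,
        -7.01923291e+01],
       [-1.86968099e-04,  2.53093256e-01, -9.67441869e-01,
        -1.70756623e+02],
       [ 0.00000000e+00,  0.00000000e+00,  0.00000000e+00,
         1.00000000e+00]])}
```

```bash
ls .
```

```text
h.py
pics
scene1.npz
top1.npz
```

View pics/top1.png

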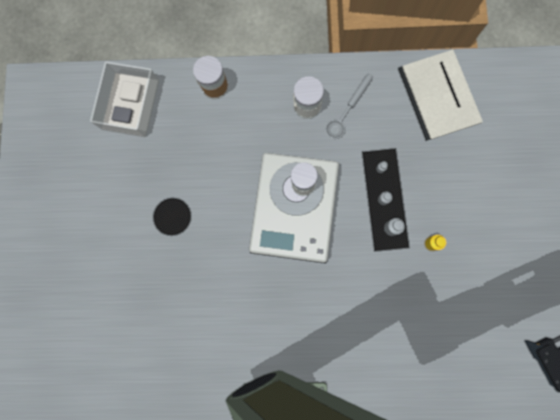

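View pics/scene1.png

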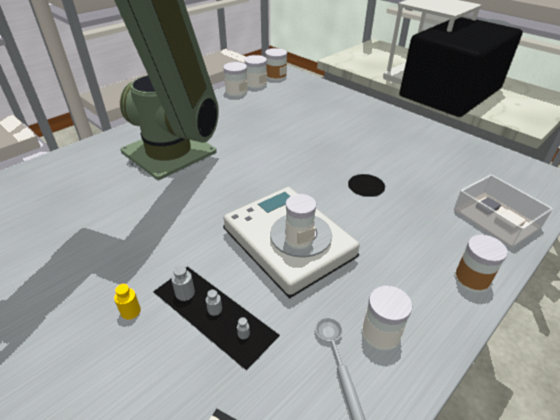

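Top view: the jar on the pan has its lid at (304,176); the pan is at (297,187), the coaster at (172,216), and the big weight at (396,227), nearest the robot on the mat.

Possible confusions:
- **Jar:** bigger jars at (210,72) and (308,94), plus the jars behind the robot in the scene view.
- **Weight:** the yellow look-alike at (437,242), and smaller weights at (386,198) and (382,167).
- **Coaster:** no other round dark disc in view.

I choose the jar at (304,176), the steel weight at (396,227) and the disc at (172,216).

```bash
cat > m.py <<'E'
from h import *
for n in("top1","scene1"):
    f=np.load(n+".npz"); im,d,K,C=f["im"],f["d"],f["K"],f["C"]; P=cloud(K,C,{},d); Z=P[...,2]
    print(n,"bench z",np.median(Z[(abs(P[...,0]-450)<150)&(abs(P[...,1])<250)]))
    X,Y=P[...,0],P[...,1]
    def circ(m,lab,z):
        m=(m*255).astype(np.uint8); cs,_=cv2.findContours(m,cv2.RETR_EXTERNAL,cv2.CHAIN_APPROX_NONE)
        if not cs: print(lab,"none");return
        c=max(cs,key=cv2.contourArea); q=onplane(K,C,{},c.reshape(-1,2),z)[:,:2].astype(np.float32)
        (cx,cy),r=cv2.minEnclosingCircle(q); e=cv2.fitEllipse(q)
        print(lab,"px",c.reshape(-1,2).mean(0).round(),"enc",round(cx,1),round(cy,1),"d",round(2*r,1),"ell",np.round(e[0],1),np.round(e[1],1), "medZ",np.median(Z[m>0]).round(1))
    near=(X>300)&(X<700)&(abs(Y)<350)
    circ((abs(Z-170)<9)&near&(X<650)&(abs(Y)<130),"lid",170)
    circ((abs(Z-75)<7)&near&(abs(Y)<130)&(X<650),"pan",75)
    circ((abs(Z-58)<7)&near&(abs(Y)<150)&(X<650),"housing",58)
    circ((im.max(2)<45)&near&(Y>120),"coaster",4)
    circ((Z>64)&(Z<90)&(Y<-130)&near,"knob",74)
    circ((Z>35)&(Z<90)&(Y<-130)&near&(im.min(2)>60),"weights",54)
    m=((Z>20)&(Y<-130)&near).astype(np.uint8)
    k,l,s,c=cv2.connectedComponentsWithStats(m)
    for i in range(1,k):
        if s[i,4]>8: q=P[l==i]; print(" comp",c[i].round(),s[i,4],q.min(0).round(),q.max(0).round())
f=np.load("scene1.npz");g=np.load("top1.npz")
a=cv2.resize(f["im"][170:345,120:350],None,fx=2.6,fy=2.6,interpolation=cv2.INTER_CUBIC)[:455]
b=cv2.resize(g["im"][140:280,240:460],None,fx=2,fy=2,interpolation=cv2.INTER_CUBIC)
cv2.imwrite("pics/crop1.png",a)
E
python3 m.py
```

```text
top1 bench z 1.6029755152567304
lid px [304. 176.] enc 573.7 -56.3 d 57.9 ell [573.7 -56.3] [56.2 56.4] medZ 170.1
pan px [297. 189.] enc 564.2 -39.3 d 129.2 ell [562.6 -38. ] [121.8 124.5] medZ 75.2
housing px [295. 208.] enc 524.0 -33.3 d 302.3 ell [522.5 -33.7] [214.7 289.9] medZ 58.1
coaster px [172. 216.] enc 514.2 282.1 d 90.7 ell [514.3 282.2] [88.2 88.4] medZ 4.5
knob px [398. 225.] enc 471.2 -275.4 d 24.8 ell [ 470.9 -275.5] [21.6 24.2] medZ 74.2
weights px [396. 226.] enc 471.8 -274.0 d 41.3 ell [ 470.8 -274.5] [35.7 40.1] medZ 55.0
 comp [335. 175.] 128 [ 548. -143.   46.] [ 636. -130.   62.]
 comp [382. 166.] 72 [ 614. -265.   20.] [ 633. -245.   49.]
 comp [386. 198.] 115 [ 531. -271.   23.] [ 558. -245.   59.]
 comp [395. 227.] 241 [ 453. -295.   21.] [ 489. -258.   78.]
scene1 bench z 2.24189959626392
lid px [300. 206.] enc 581.5 -58.7 d 68.7 ell [580.5 -58.7] [56.6 66.4] medZ 171.0
pan px [300. 238.] enc 569.5 -39.3 d 133.4 ell [570.  -40.3] [121.5 122.4] medZ 76.3
housing px [291. 235.] enc 530.9 -35.6 d 304.5 ell [526.8 -37.6] [212.  271.4] medZ 59.1
coaster px [366. 185.] enc 517.1 282.8 d 95.0 ell [517.1 282.7] [91.2 92.2] medZ 5.5
knob px [180. 272.] enc 477.7 -276.2 d 29.8 ell [ 477.7 -276.5] [23.  29.2] medZ 74.4
weights px [181. 279.] enc 475.7 -277.4 d 65.1 ell [ 478.  -276.8] [36.  64.5] medZ 52.9
 comp [279. 278.] 594 [ 540. -145.   20.] [ 641. -130.   62.]
 comp [182. 281.] 511 [ 457. -294.   20.] [ 495. -257.   78.]
 comp [213. 301.] 255 [ 535. -272.   21.] [ 562. -246.   59.]
 comp [243. 326.] 168 [ 618. -266.   20.] [ 639. -244.   49.]
```

View pics/crop1.png

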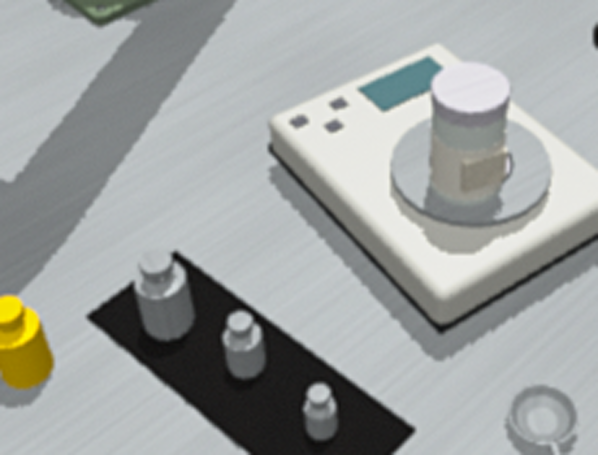

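The crop confirms it: the largest steel weight is at the end of the row, and the yellow look-alike stands apart. The jar carries a label. I'll go above the jar for a wrist look.

```bash
python3 -m pendant '[{"xyz":[-0.015,-0.026,-0.003],"roll":0,"jaw":0},{"xyz":[-0.042,-0.074,-0.007],"roll":0,"jaw":0},{"xyz":[-0.072,-0.126,-0.012],"roll":0,"jaw":0},{"xyz":[-0.101,-0.176,-0.017],"roll":0,"jaw":0},{"xyz":[-0.13,-0.227,-0.022],"roll":0,"jaw":0},{"xyz":[-0.159,-0.278,-0.026],"roll":0,"jaw":0},{"xyz":[-0.188,-0.329,-0.031],"roll":0,"jaw":0},{"xyz":[-0.212,-0.371,-0.035],"roll":0,"jaw":0}]'
python3 -m pendant '[{"xyz":[-0.02,-0.036,-0.003],"roll":0,"jaw":0},{"xyz":[-0.04,-0.07,-0.006],"roll":0,"jaw":0},{"xyz":[-0.056,-0.1,-0.009],"roll":0,"jaw":0},{"xyz":[-0.067,-0.12,-0.011],"roll":0,"jaw":0},{"xyz":[-0.073,-0.129,-0.012],"roll":0,"jaw":0},{"xyz":[-0.074,-0.13,-0.012],"roll":0,"jaw":0},{"xyz":[-0.074,-0.13,-0.012],"roll":0,"jaw":0},{"xyz":[-0.074,-0.13,-0.012],"roll":0,"jaw":0}]'
python3 - <<'E'
from h import *
im,d,K,C,p,st=grab("wrist","w1"); P=cloud(K,C,p,d); Z=P[...,2]
print(st["ee_pos"],st["ee_rot"],st["qpos"].round(1))
for lab,z in(("lid",170),("pan",75)):
    m=((abs(Z-z)<6)&(abs(P[...,0]-570)<80)&(abs(P[...,1]+48)<80)).astype(np.uint8)
    cs,_=cv2.findContours(m,cv2.RETR_EXTERNAL,cv2.CHAIN_APPROX_NONE); c=max(cs,key=cv2.contourArea)
    q=onplane(K,C,p,c.reshape(-1,2),z)[:,:2].astype(np.float32); print(lab,cv2.minEnclosingCircle(q),cv2.fitEllipse(q),np.median(Z[m>0]))
E
```

```text
time_s: 1.1
ee_pos: [488.3, -176.3, 248.9]
ee_rot: [180.0, 0.0, -65.7]
force: [0.0, 0.4, -0.1]
gripper_width: 90.9
time_s: 2.1
ee_pos: [575.1, -58.2, 261.0]
ee_rot: [180.0, -0.0, -65.8]
force: [0.7, -0.2, -0.5]
gripper_width: 91.0
[575.05780522 -58.17962619 261.0092361 ] [ 1.79983391e+02 -1.11309455e-02 -6.57803741e+01] [-6.9 17.2 84.5 -0.  78.3 58.9]
lid ((575.6997680664062, -57.3976936340332), 28.806440353393555) ((575.6843872070312, -57.39699935913086), (56.16347885131836, 56.7861213684082), 114.25582885742188) 169.90885715907126
pan ((565.5853881835938, -40.70400619506836), 64.5565185546875) ((565.7338256835938, -40.24802780151367), (119.33287811279297, 127.6927261352539), 162.23883056640625) 74.96491477975121
```

View pics/w1.png

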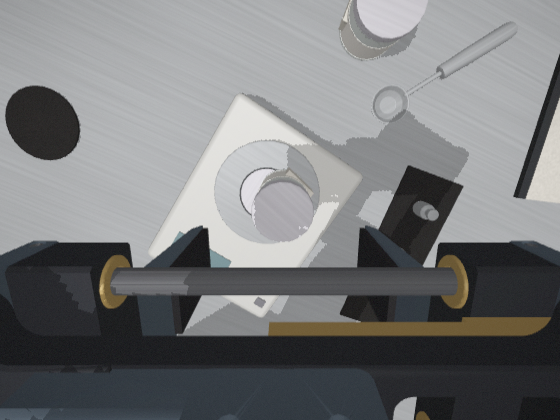

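The wrist view shows the jar lid at (283,208), measured at (575.7, -57.4) with height 170. The engraved circle is at (265,190) and the pan is about (565.6, -40.7). The jaws straddle the jar, and its tag at (300,180) is away from the pads. I'll descend and grip.

```bash
python3 -m pendant '[{"xyz":[0,0,0.02],"roll":0,"jaw":0},{"xyz":[0,-0.001,0.05],"roll":0,"jaw":0},{"xyz":[0,-0.001,0.08],"roll":0,"jaw":0},{"xyz":[-0.0005,-0.001,0.11],"roll":0,"jaw":0},{"xyz":[-0.0005,-0.001,0.133],"roll":0,"jaw":0},{"xyz":[-0.0005,-0.001,0.147],"roll":0,"jaw":0},{"xyz":[-0.0005,-0.001,0.152],"roll":0,"jaw":0},{"xyz":[-0.0005,-0.001,0.152],"roll":0,"jaw":0}]' 30
python3 -m pendant '[{"xyz":[0,0,0],"roll":0,"jaw":0.2},{"xyz":[0,0,0],"roll":0,"jaw":0.3},{"xyz":[0,0,0],"roll":0,"jaw":0.4},{"xyz":[0,0,0],"roll":0,"jaw":0.5},{"xyz":[0,0,0],"roll":0,"jaw":0.6},{"xyz":[0,0,0],"roll":0,"jaw":0.6},{"xyz":[0,0,0],"roll":0,"jaw":0.6},{"xyz":[0,0,0],"roll":0,"jaw":0.6}]' 30
python3 - <<'E'
import numpy as np
from h import *
f=np.load("w1.npz");im,K,C=f["im"],f["K"],f["C"]
m=(im.max(2)<50).astype(np.uint8);m[:, 120:]=0;m[180:]=0
cs,_=cv2.findContours(m,cv2.RETR_EXTERNAL,cv2.CHAIN_APPROX_NONE); c=max(cs,key=cv2.contourArea)
q=onplane(K,C,{},c.reshape(-1,2),4)[:,:2].astype(np.float32); print(cv2.minEnclosingCircle(q),cv2.fitEllipse(q))
E
```

```text
time_s: 3.15
ee_pos: [576.6, -56.7, 109.4]
ee_rot: [-180.0, -0.0, -65.7]
force: [-0.6, 0.2, -0.7]
gripper_width: 91.1
time_s: 4.15
ee_pos: [576.3, -56.5, 109.2]
ee_rot: [-180.0, -0.0, -65.7]
force: [-0.7, 0.9, 3.8]
gripper_width: 57.2
((513.5402221679688, 278.78948974609375), 49.80592346191406) ((514.040283203125, 279.0648498535156), (95.57874298095703, 98.3576889038086), 17.156343460083008)
```

```bash
python3 -m pendant '[{"xyz":[0,0,-0.01],"roll":0,"jaw":0.6},{"xyz":[0,0,-0.03],"roll":0,"jaw":0.6},{"xyz":[0,0,-0.055],"roll":0,"jaw":0.6},{"xyz":[-0.01,-0.002,-0.075],"roll":0,"jaw":0.6},{"xyz":[-0.032,-0.008,-0.08],"roll":0,"jaw":0.6},{"xyz":[-0.062,-0.015,-0.08],"roll":0,"jaw":0.6},{"xyz":[-0.097,-0.024,-0.08],"roll":0,"jaw":0.6},{"xyz":[-0.132,-0.033,-0.08],"roll":0,"jaw":0.6}]' 30
python3 -m pendant '[{"xyz":[-0.035,-0.009,0],"roll":0,"jaw":0.6},{"xyz":[-0.07,-0.017,0],"roll":0,"jaw":0.6},{"xyz":[-0.105,-0.026,0],"roll":0,"jaw":0.6},{"xyz":[-0.14,-0.034,0],"roll":0,"jaw":0.6},{"xyz":[-0.168,-0.041,0],"roll":0,"jaw":0.6},{"xyz":[-0.188,-0.046,0],"roll":0,"jaw":0.6},{"xyz":[-0.198,-0.049,0],"roll":0,"jaw":0.6},{"xyz":[-0.2,-0.049,0],"roll":0,"jaw":0.6}]' 30
python3 - <<'E'
from h import *
im,d,K,C,p,st=grab("wrist","w2"); print(st["ee_pos"],st["ee_rot"],st["force"],st["gripper_width"])
print(C[:3,3])
E
```

```text
time_s: 5.15
ee_pos: [551.4, 78.0, 188.4]
ee_rot: [179.9, 0.0, -65.7]
force: [0.1, 0.7, -3.7]
gripper_width: 57.6
time_s: 6.15
ee_pos: [514.5, 279.7, 188.7]
ee_rot: [180.0, -0.0, -65.7]
force: [-0.2, 0.4, -4.9]
gripper_width: 57.6
[514.47667946 279.73787003 188.69407814] [ 1.79970335e+02 -3.81374277e-02 -6.56949539e+01] [-0.18709518  0.44919659 -4.85512525] 57.55838870005233
[578.76269303 308.14590247 359.41280157]
```

View pics/w2.png

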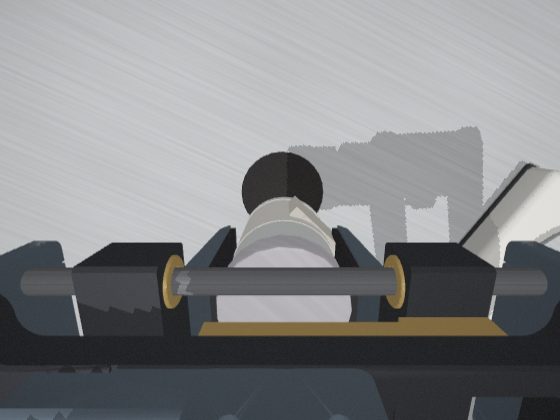

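The jar hangs upright in the jaws. The visible arc of the coaster is around (282,190), its top edge at row 152. I'll fit that arc.

Run:
```python
from h import *
from scipy.optimize import least_squares as ls
f=np.load("w2.npz");im,K,C=f["im"],f["K"],f["C"]
m=(im.max(2)<60).astype(np.uint8);m[225:]=0;m[:,:235]=0;m[:,330:]=0
cs,_=cv2.findContours(m,cv2.RETR_EXTERNAL,cv2.CHAIN_APPROX_NONE); c=max(cs,key=cv2.contourArea).reshape(-1,2)
c=np.array([q for q in c if q[1]<195])
q=onplane(K,C,{},c,4)[:,:2]
r=ls(lambda a:np.hypot(q[:,0]-a[0],q[:,1]-a[1])-a[2],[514,280,50]); print(r.x,np.abs(r.fun).max(),len(q))
r=ls(lambda a:np.hypot(q[:,0]-a[0],q[:,1]-a[1])-49.3,[514,280]); print(r.x,np.abs(r.fun).max())
```

```text
[516.22769853 282.50409895  46.05670901] 29.88327126728719 119
[512.2263665  280.93377793] 33.532110632135854
```

Run:
```python
from h import *
from scipy.optimize import least_squares as ls
f=np.load("w2.npz");im,K,C=f["im"],f["K"],f["C"]
m=(im.max(2)<85).astype(np.uint8);m[225:]=0;m[:,:235]=0;m[:,330:]=0
cs,_=cv2.findContours(m,cv2.RETR_EXTERNAL,cv2.CHAIN_APPROX_NONE); c=max(cs,key=cv2.contourArea).reshape(-1,2)
c=np.array([q for q in c if q[1]<195]); print(c[::8].tolist())
q=onplane(K,C,{},c,4)[:,:2]
for g in (0,1):
  r=ls(lambda a:np.hypot(q[:,0]-a[0],q[:,1]-a[1])-(a[2] if g else 49.5),[514,280,50],loss='soft_l1'); print(r.x,np.median(abs(r.fun)),(np.abs(r.fun)<1.5).sum(),len(q))
```

```text
[[278, 152], [270, 154], [262, 158], [255, 162], [248, 170], [244, 178], [242, 186], [242, 194], [322, 187], [320, 179], [316, 171], [310, 163], [302, 158], [294, 154], [286, 153]]
[512.88943676 279.87880928  50.        ] 0.38114908843110484 120 120
[513.58402663 280.21566893  48.88996008] 0.286485790661434 120 120
```

```bash
python3 -m pendant '[{"xyz":[-0.001,0,0.01],"roll":0,"jaw":0.6},{"xyz":[-0.001,0,0.035],"roll":0,"jaw":0.6},{"xyz":[-0.001,0,0.065],"roll":0,"jaw":0.6},{"xyz":[-0.001,0,0.095],"roll":0,"jaw":0.6},{"xyz":[-0.001,0,0.12],"roll":0,"jaw":0.6},{"xyz":[-0.001,0,0.136],"roll":0,"jaw":0.6},{"xyz":[-0.001,0,0.144],"roll":0,"jaw":0.6},{"xyz":[-0.001,0,0.147],"roll":0,"jaw":0.6}]' 30
python3 -m pendant '[{"xyz":[0,0,0.0005],"roll":0,"jaw":0.6},{"xyz":[0,0,0.001],"roll":0,"jaw":0.6},{"xyz":[0,0,0.0015],"roll":0,"jaw":0.6},{"xyz":[0,0,0.002],"roll":0,"jaw":0.6},{"xyz":[0,0,0.0025],"roll":0,"jaw":0.6},{"xyz":[0,0,0.003],"roll":0,"jaw":0.6},{"xyz":[0,0,0.003],"roll":0,"jaw":0.6},{"xyz":[0,0,0.003],"roll":0,"jaw":0.6}]' 30
```

```text
time_s: 7.2
ee_pos: [514.4, 280.7, 41.9]
ee_rot: [-180.0, -0.0, -65.7]
force: [0.5, 0.1, -3.8]
gripper_width: 57.6
time_s: 8.2
ee_pos: [514.1, 280.7, 38.9]
ee_rot: [-180.0, -0.0, -65.7]
force: [-0.1, 0.0, -3.1]
gripper_width: 58.0
```

```bash
python3 -m pendant '[{"xyz":[0,0,0.0004],"roll":0,"jaw":0.6},{"xyz":[0,0,0.0008],"roll":0,"jaw":0.6},{"xyz":[0,0,0.001],"roll":0,"jaw":0.6},{"xyz":[0,0,0.001],"roll":0,"jaw":0.6},{"xyz":[0,0,0.001],"roll":0,"jaw":0.6},{"xyz":[0,0,0.001],"roll":0,"jaw":0.6},{"xyz":[0,0,0.001],"roll":0,"jaw":0.6},{"xyz":[0,0,0.001],"roll":0,"jaw":0.6}]' 30
```

```text
time_s: 9.2
ee_pos: [514.1, 280.7, 38.2]
ee_rot: [-180.0, -0.0, -65.7]
force: [-2.6, -0.5, 2.2]
gripper_width: 57.7
```

Force has risen from -4 to +2.2 N, so the jar is resting on the coaster. I'll release and rise.

```bash
python3 -m pendant '[{"xyz":[0,0,0],"roll":0,"jaw":0.3},{"xyz":[0,0,0],"roll":0,"jaw":0.2},{"xyz":[0,0,0],"roll":0,"jaw":0.1},{"xyz":[0,0,0],"roll":0,"jaw":0},{"xyz":[0,0,0],"roll":0,"jaw":0},{"xyz":[0,0,-0.01],"roll":0,"jaw":0},{"xyz":[0,0,-0.03],"roll":0,"jaw":0},{"xyz":[0,0,-0.06],"roll":0,"jaw":0}]' 30
python3 -m pendant '[{"xyz":[0,0,-0.03],"roll":0,"jaw":0},{"xyz":[0,0,-0.06],"roll":0,"jaw":0},{"xyz":[0,0,-0.09],"roll":0,"jaw":0},{"xyz":[0,0,-0.11],"roll":0,"jaw":0},{"xyz":[0,0,-0.12],"roll":0,"jaw":0},{"xyz":[0,0,-0.12],"roll":0,"jaw":0},{"xyz":[0,0,-0.12],"roll":0,"jaw":0},{"xyz":[0,0,-0.12],"roll":0,"jaw":0}]' 30
cat > jarchk.py <<'E'
from h import *
import sys
from scipy.optimize import least_squares as ls
im,d,K,C,p,st=grab("wrist",sys.argv[1]); P=cloud(K,C,p,d); Z=P[...,2]; print(st["ee_pos"])
for lab,z in(("lid",99),):
    m=((abs(Z-z)<6)&(abs(P[...,0]-514)<70)&(abs(P[...,1]-280)<70)).astype(np.uint8)
    cs,_=cv2.findContours(m,cv2.RETR_EXTERNAL,cv2.CHAIN_APPROX_NONE); c=max(cs,key=cv2.contourArea)
    q=onplane(K,C,p,c.reshape(-1,2),z)[:,:2].astype(np.float32); print(lab,cv2.minEnclosingCircle(q),cv2.fitEllipse(q),np.median(Z[m>0]),c.reshape(-1,2).mean(0))
b=np.array(im.max(2)<85,np.uint8)*((abs(P[...,0]-514)<65)&(abs(P[...,1]-280)<65)&(Z<15))
cs,_=cv2.findContours(b.astype(np.uint8),cv2.RETR_EXTERNAL,cv2.CHAIN_APPROX_NONE); c=np.vstack(cs).reshape(-1,2)
h=cv2.convexHull(c.astype(np.int32)).reshape(-1,2)
q=onplane(K,C,p,h,4)[:,:2]
r=ls(lambda a:np.hypot(q[:,0]-a[0],q[:,1]-a[1])-49.5,[514,280],loss='soft_l1'); print("coaster",r.x,abs(r.fun).round(1))
E
python3 jarchk.py w3
```

```text
time_s: 10.2
ee_pos: [513.6, 280.5, 98.5]
ee_rot: [179.9, -0.0, -65.7]
force: [-0.1, 0.4, -0.7]
gripper_width: 91.2
time_s: 11.2
ee_pos: [513.6, 280.5, 216.9]
ee_rot: [179.9, -0.0, -65.7]
force: [0.0, 0.6, 0.2]
gripper_width: 91.1
[513.61767228 280.46181862 216.87696006]
lid ((513.5068359375, 279.9063415527344), 28.940853118896484) ((513.4649658203125, 279.58935546875), (56.04130172729492, 56.675193786621094), 114.46022033691406) 98.86546736450362 [283.4625  205.13125]
coaster [513.73885013 280.2599894 ] [0.4 0.6 0.2 0.1 0.  0.  0.2 0.2 0.2 0.2 0.4 0.6 0.6 0.8 0.8 0.8 0.6 0.5
 0.5 0.4 0.2 0.2 0.1 0.2 0.3 0.1 0.  0.1 0.2 0.1 0.  0.3]
```

View pics/w3.png

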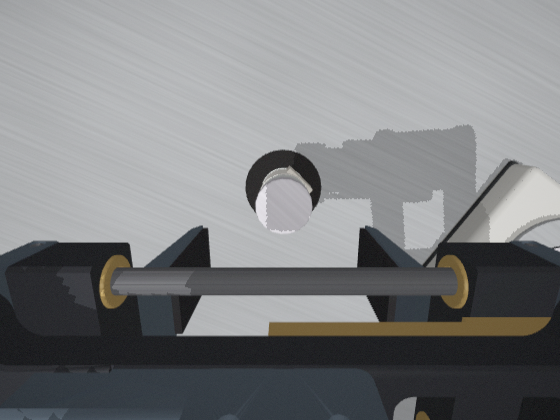

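The jar stands upright within 1 mm of the coaster's middle. In this view the lid is at (283,205) and the coaster ring around it is even. Next I'll measure the now empty pan from above.

```bash
python3 -m pendant '[{"xyz":[0.025,0.007,-0.005],"roll":0,"jaw":0},{"xyz":[0.075,0.02,-0.012],"roll":0,"jaw":0},{"xyz":[0.13,0.035,-0.023],"roll":0,"jaw":0},{"xyz":[0.185,0.05,-0.023],"roll":0,"jaw":0},{"xyz":[0.24,0.065,-0.023],"roll":0,"jaw":0},{"xyz":[0.285,0.077,-0.023],"roll":0,"jaw":0},{"xyz":[0.309,0.083,-0.023],"roll":0,"jaw":0},{"xyz":[0.314,0.085,-0.023],"roll":0,"jaw":0}]' 30
python3 -m pendant '[{"xyz":[0,0,0],"roll":0,"jaw":0},{"xyz":[0,0,0],"roll":0,"jaw":0},{"xyz":[0,0,0],"roll":0,"jaw":0},{"xyz":[0,0,0],"roll":0,"jaw":0},{"xyz":[0,0,0],"roll":0,"jaw":0},{"xyz":[0,0,0],"roll":0,"jaw":0},{"xyz":[0,0,0],"roll":0,"jaw":0},{"xyz":[0,0,0],"roll":0,"jaw":0}]' 30
python3 - <<'E'
from h import *
im,d,K,C,p,st=grab("wrist","w4"); P=cloud(K,C,p,d); Z=P[...,2]; print(st["ee_pos"])
m=((abs(Z-75)<6)&(abs(P[...,0]-566)<80)&(abs(P[...,1]+41)<80)).astype(np.uint8)
cs,_=cv2.findContours(m,cv2.RETR_EXTERNAL,cv2.CHAIN_APPROX_NONE); c=max(cs,key=cv2.contourArea)
q=onplane(K,C,p,c.reshape(-1,2),75)[:,:2].astype(np.float32); print("pan",cv2.minEnclosingCircle(q),cv2.fitEllipse(q),np.median(Z[m>0]),c.reshape(-1,2).mean(0))
g=cv2.cvtColor(im,cv2.COLOR_BGR2GRAY); e=cv2.Canny(g,30,80); e[m==0]=0
uv=np.argwhere(e)[:,::-1]; q=onplane(K,C,p,uv,75)[:,:2]; 
r=np.hypot(q[:,0]-566,q[:,1]+41); s=(r>24)&(r<44)
from scipy.optimize import least_squares as ls
a=ls(lambda a:np.hypot(q[s,0]-a[0],q[s,1]-a[1])-a[2],[566,-41,33],loss='soft_l1',f_scale=.5); print("engraved",a.x,np.median(abs(a.fun)),s.sum())
E
```

```text
time_s: 12.25
ee_pos: [565.6, -41.8, 240.4]
ee_rot: [180.0, 0.0, -65.9]
force: [0.0, 0.9, 1.1]
gripper_width: 91.2
time_s: 13.25
ee_pos: [565.7, -40.5, 240.9]
ee_rot: [180.0, -0.0, -65.7]
force: [-0.7, -0.6, -0.5]
gripper_width: 91.5
[565.69344709 -40.52222779 240.91379945]
pan ((565.505126953125, -40.54253005981445), 64.61736297607422) ((565.642333984375, -40.516963958740234), (127.55647277832031, 127.736328125), 110.87493896484375) 75.03425506791012 [282.74598071 193.29581994]
engraved [565.19551028 -41.0678229   32.64678607] 1.3959300612699987 394
```

View pics/w4.png

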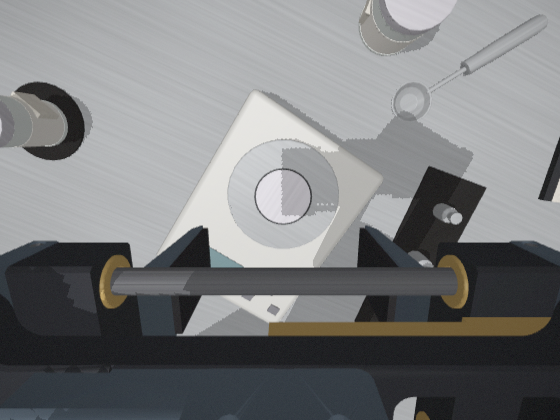

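Picture 7: the pan is empty, with the engraved circle centred at (283,196). The pan middle measures (565.6, -40.5, 75). On to the weight.

```bash
python3 -m pendant '[{"xyz":[0.015,0.015,0],"roll":0,"jaw":0},{"xyz":[0.045,0.046,0.01],"roll":0,"jaw":0},{"xyz":[0.08,0.082,0.02],"roll":0,"jaw":0},{"xyz":[0.115,0.118,0.03],"roll":0,"jaw":0},{"xyz":[0.145,0.149,0.04],"roll":0,"jaw":0},{"xyz":[0.166,0.171,0.048],"roll":0,"jaw":0},{"xyz":[0.175,0.181,0.05],"roll":0,"jaw":0},{"xyz":[0.176,0.182,0.05],"roll":0,"jaw":0}]' 30
python3 -m pendant '[{"xyz":[0,0,0],"roll":0,"jaw":0},{"xyz":[0,0,0],"roll":0,"jaw":0},{"xyz":[0,0,0],"roll":0,"jaw":0},{"xyz":[0,0,0],"roll":0,"jaw":0},{"xyz":[0,0,0],"roll":0,"jaw":0},{"xyz":[0,0,0],"roll":0,"jaw":0},{"xyz":[0,0,0],"roll":0,"jaw":0},{"xyz":[0,0,0],"roll":0,"jaw":0}]' 30
python3 - <<'E'
from h import *
im,d,K,C,p,st=grab("wrist","w5"); P=cloud(K,C,p,d); Z=P[...,2]; print(st["ee_pos"])
for z,h in((74,5),(54,4)):
    m=((abs(Z-z)<h)&(abs(P[...,0]-472)<40)&(abs(P[...,1]+276)<40)).astype(np.uint8)
    cs,_=cv2.findContours(m,cv2.RETR_EXTERNAL,cv2.CHAIN_APPROX_NONE); c=max(cs,key=cv2.contourArea)
    q=onplane(K,C,p,c.reshape(-1,2),z)[:,:2].astype(np.float32); print(z,cv2.minEnclosingCircle(q),cv2.fitEllipse(q),np.median(Z[m>0]),c.reshape(-1,2).mean(0))
E
```

```text
time_s: 14.3
ee_pos: [471.6, -276.4, 191.1]
ee_rot: [-180.0, 0.0, -65.8]
force: [-0.6, -0.2, -0.8]
gripper_width: 91.4
time_s: 15.3
ee_pos: [472.1, -275.8, 191.0]
ee_rot: [-180.0, -0.0, -65.7]
force: [-0.5, 0.1, -0.0]
gripper_width: 90.8
[ 472.14564812 -275.78017082  190.96260353]
74 ((472.43621826171875, -277.6562194824219), 12.079105377197266) ((472.5319519042969, -277.63409423828125), (22.792503356933594, 23.24911117553711), 99.43566131591797) 73.83100378166625 [284.5        206.09090909]
54 ((472.3590393066406, -277.69390869140625), 18.921878814697266) ((472.47454833984375, -277.8078918457031), (36.207176208496094, 36.7497673034668), 127.4644546508789) 54.52417744855444 [284.67010309 201.70103093]
```

View pics/w5.png

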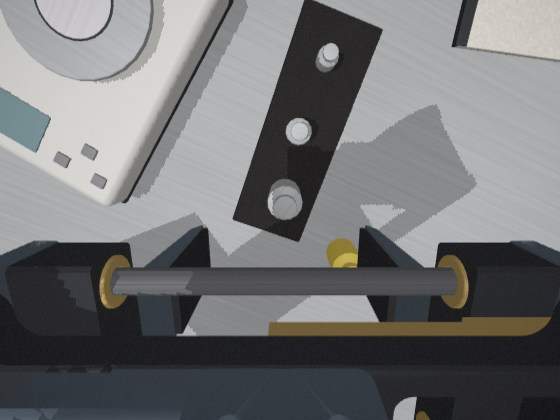

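Picture 8: the big weight is at (285,200), measured (472.4, -277.7), 38 mm across, top 74. The yellow look-alike at (343,252) is close to the right finger, so I'll check the clearance before descending.

Run:
```python
from h import *
Rm=R.from_euler('z',-65.7,degrees=True).as_matrix()[:2,:2]; tx=Rm@[1,0]; ty=Rm@[0,-1]
for n in("top1","w5","scene1"):
    f=np.load(n+".npz"); P=cloud(f["K"],f["C"],{},f["d"]); hsv=cv2.cvtColor(f["im"],cv2.COLOR_BGR2HSV)
    m=(abs(hsv[...,0].astype(int)-26)<6)&(hsv[...,1]>170)&(hsv[...,2]>90)&(f["d"]>0)&(abs(P[...,1]+350)<90)&(P[...,0]>350)&(P[...,2]>15)&(P[...,2]<90)
    q=P[m]; v=q[:,:2]-[472.4,-277.7]; print(n,m.sum(),q.min(0).round(),q.max(0).round(),"tool x",np.percentile(v@tx,[1,99]).round(),"tool y",np.percentile(v@ty,[1,99]).round())
```

```text
top1 211 [ 415. -382.   15.] [ 448. -355.   75.] tool x [52. 79.] tool y [60. 91.]Traceback (most recent call last):
  File "<stdin>", line 6, in <module>
    return umr_minimum(a, axis, None, out, keepdims, initial, where)
ValueError: zero-size array to reduction operation minimum which has no identity
```

The yellow weight spans 52 to 79 mm in tool x and 60 to 91 mm in tool y. Fingers only reach ±16 in tool y and the body ±38, so both clear it. Descending.

```bash
python3 -m pendant '[{"xyz":[0.0018,0.0005,0.02],"roll":0,"jaw":0},{"xyz":[0.0018,0.0005,0.052],"roll":0,"jaw":0},{"xyz":[0.0018,0.0005,0.087],"roll":0,"jaw":0},{"xyz":[0.0018,0.0005,0.12],"roll":0,"jaw":0},{"xyz":[0.0018,0.0005,0.147],"roll":0,"jaw":0},{"xyz":[0.0018,0.0005,0.166],"roll":0,"jaw":0},{"xyz":[0.0018,0.0005,0.174],"roll":0,"jaw":0},{"xyz":[0.0018,0.0005,0.174],"roll":0,"jaw":0}]' 35
python3 -m pendant '[{"xyz":[0,0,0],"roll":0,"jaw":0.3},{"xyz":[0,0,0],"roll":0,"jaw":0.45},{"xyz":[0,0,0],"roll":0,"jaw":0.55},{"xyz":[0,0,0],"roll":0,"jaw":0.65},{"xyz":[0,0,0],"roll":0,"jaw":0.75},{"xyz":[0,0,0],"roll":0,"jaw":0.8},{"xyz":[0,0,0],"roll":0,"jaw":0.8},{"xyz":[0,0,0],"roll":0,"jaw":0.8}]' 35
```

```text
time_s: 16.35
ee_pos: [472.5, -277.6, 16.8]
ee_rot: [180.0, 0.0, -65.7]
force: [-0.2, -0.3, 0.5]
gripper_width: 91.0
time_s: 17.35
ee_pos: [472.3, -277.4, 17.0]
ee_rot: [180.0, 0.0, -65.7]
force: [-0.4, 0.6, 1.8]
gripper_width: 37.3
```

```bash
python3 -m pendant '[{"xyz":[0,0,-0.01],"roll":0,"jaw":0.8},{"xyz":[0,0,-0.03],"roll":0,"jaw":0.8},{"xyz":[0,0,-0.06],"roll":0,"jaw":0.8},{"xyz":[0,0,-0.09],"roll":0,"jaw":0.8},{"xyz":[0,0,-0.113],"roll":0,"jaw":0.8},{"xyz":[-0.01,-0.01,-0.127],"roll":0,"jaw":0.8},{"xyz":[-0.025,-0.026,-0.13],"roll":0,"jaw":0.8},{"xyz":[-0.045,-0.046,-0.13],"roll":0,"jaw":0.8}]' 35
python3 -m pendant '[{"xyz":[-0.022,-0.023,0],"roll":0,"jaw":0.8},{"xyz":[-0.046,-0.048,0],"roll":0,"jaw":0.8},{"xyz":[-0.07,-0.073,0],"roll":0,"jaw":0.8},{"xyz":[-0.094,-0.097,0],"roll":0,"jaw":0.8},{"xyz":[-0.114,-0.117,0],"roll":0,"jaw":0.8},{"xyz":[-0.127,-0.131,0],"roll":0,"jaw":0.8},{"xyz":[-0.1325,-0.1365,0],"roll":0,"jaw":0.8},{"xyz":[-0.1325,-0.1365,0],"roll":0,"jaw":0.8}]' 35
python3 -m pendant '[{"xyz":[0,0,0],"roll":0,"jaw":0.8},{"xyz":[0,0,0.01],"roll":0,"jaw":0.8},{"xyz":[0,0,0.025],"roll":0,"jaw":0.8},{"xyz":[0,0,0.038],"roll":0,"jaw":0.8},{"xyz":[0,0,0.047],"roll":0,"jaw":0.8},{"xyz":[0,0,0.05],"roll":0,"jaw":0.8},{"xyz":[0,0,0.05],"roll":0,"jaw":0.8},{"xyz":[0,0,0.05],"roll":0,"jaw":0.8}]' 35
python3 - <<'E'
from h import *
im,d,K,C,p,st=grab("wrist","w6");P=cloud(K,C,p,d);print(st["ee_pos"],st["force"])
E
```

```text
time_s: 18.35
ee_pos: [495.9, -216.4, 146.8]
ee_rot: [180.0, 0.0, -65.8]
force: [0.2, -0.2, -6.2]
gripper_width: 37.6
time_s: 19.35
ee_pos: [565.6, -40.7, 146.7]
ee_rot: [179.9, -0.0, -65.7]
force: [-0.4, 0.4, -4.3]
gripper_width: 37.5
time_s: 20.35
ee_pos: [566.3, -40.8, 97.5]
ee_rot: [-179.9, -0.0, -65.7]
force: [0.2, -0.1, -5.1]
gripper_width: 37.2
[566.28341915 -40.78577944  97.45109702] [ 0.17101951 -0.11613808 -5.08809786]
```

View pics/w6.png

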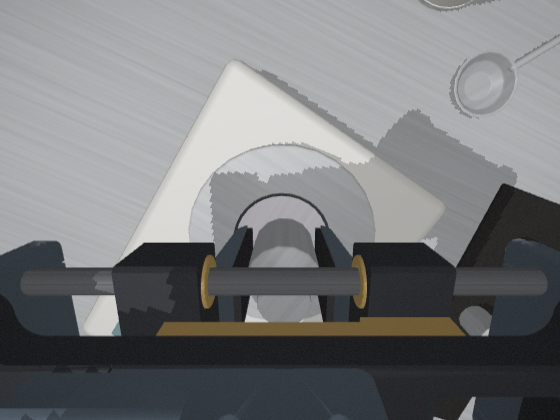

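Picture 9: the weight hangs upright and centred inside the engraved arc, which peaks at (282,194). Lowering slowly, with contact expected at TCP z 88.

```bash
python3 -m pendant '[{"xyz":[0,0,0.003],"roll":0,"jaw":0.8},{"xyz":[0,0,0.006],"roll":0,"jaw":0.8},{"xyz":[0,0,0.007],"roll":0,"jaw":0.8},{"xyz":[0,0,0.0075],"roll":0,"jaw":0.8},{"xyz":[0,0,0.008],"roll":0,"jaw":0.8},{"xyz":[0,0,0.0085],"roll":0,"jaw":0.8},{"xyz":[0,0,0.009],"roll":0,"jaw":0.8},{"xyz":[0,0,0.009],"roll":0,"jaw":0.8}]' 35
```

```text
time_s: 21.4
ee_pos: [565.9, -40.7, 88.0]
ee_rot: [-180.0, -0.0, -65.7]
force: [0.2, -0.1, -5.3]
gripper_width: 37.6
```

```bash
python3 -m pendant '[{"xyz":[0,0,0.0003],"roll":0,"jaw":0.8},{"xyz":[0,0,0.0006],"roll":0,"jaw":0.8},{"xyz":[0,0,0.0009],"roll":0,"jaw":0.8},{"xyz":[0,0,0.001],"roll":0,"jaw":0.8},{"xyz":[0,0,0.001],"roll":0,"jaw":0.8},{"xyz":[0,0,0.001],"roll":0,"jaw":0.8},{"xyz":[0,0,0.001],"roll":0,"jaw":0.8},{"xyz":[0,0,0.001],"roll":0,"jaw":0.8}]' 35
```

```text
time_s: 22.4
ee_pos: [565.9, -40.8, 88.0]
ee_rot: [-180.0, -0.0, -65.7]
force: [-3.2, 0.1, 4.6]
gripper_width: 37.2
```

The load has transferred to the pan (-5.3 to +4.6 N). Releasing and rising.

```bash
python3 -m pendant '[{"xyz":[0,0,0],"roll":0,"jaw":0.5},{"xyz":[0,0,0],"roll":0,"jaw":0.35},{"xyz":[0,0,0],"roll":0,"jaw":0.2},{"xyz":[0,0,0],"roll":0,"jaw":0.1},{"xyz":[0,0,0],"roll":0,"jaw":0},{"xyz":[0,0,0],"roll":0,"jaw":0},{"xyz":[0,0,-0.01],"roll":0,"jaw":0},{"xyz":[0,0,-0.035],"roll":0,"jaw":0}]' 35
python3 -m pendant '[{"xyz":[0,0,-0.03],"roll":0,"jaw":0},{"xyz":[0,0,-0.06],"roll":0,"jaw":0},{"xyz":[0,0,-0.09],"roll":0,"jaw":0},{"xyz":[0,0,-0.11],"roll":0,"jaw":0},{"xyz":[0,0,-0.12],"roll":0,"jaw":0},{"xyz":[0,0,-0.12],"roll":0,"jaw":0},{"xyz":[0,0,-0.12],"roll":0,"jaw":0},{"xyz":[0,0,-0.12],"roll":0,"jaw":0}]' 35
python3 - <<'E'
from h import *
im,d,K,C,p,st=grab("wrist","w7"); P=cloud(K,C,p,d); Z=P[...,2]; print(st["ee_pos"],st["force"])
for lab,z,h,w in(("knob",145,5,50),("body",125,4,50),("pan",75,5,80)):
    m=((abs(Z-z)<h)&(abs(P[...,0]-566)<w)&(abs(P[...,1]+41)<w)).astype(np.uint8)
    cs,_=cv2.findContours(m,cv2.RETR_EXTERNAL,cv2.CHAIN_APPROX_NONE); c=max(cs,key=cv2.contourArea)
    q=onplane(K,C,p,c.reshape(-1,2),z)[:,:2].astype(np.float32); print(lab,cv2.minEnclosingCircle(q),np.median(Z[m>0]))
im,d,K,C,p,st=grab("scene","s2")
E
```

```text
time_s: 23.4
ee_pos: [565.1, -40.7, 121.8]
ee_rot: [179.9, 0.1, -65.7]
force: [0.8, 0.5, -0.8]
gripper_width: 91.7
time_s: 24.4
ee_pos: [565.3, -40.7, 241.0]
ee_rot: [179.9, 0.1, -65.7]
force: [-0.9, -0.9, -0.5]
gripper_width: 91.0
[565.34427787 -40.68789032 240.96438603] [-0.8625475  -0.93325742 -0.45118101]
knob ((566.30322265625, -41.44120407104492), 12.18183422088623) 144.85299263349017
body ((566.2102661132812, -41.36837387084961), 18.90550994873047) 125.49520258320752
pan ((565.4277954101562, -40.5759391784668), 64.47498321533203) 75.02123736224371
```

View pics/s2.png

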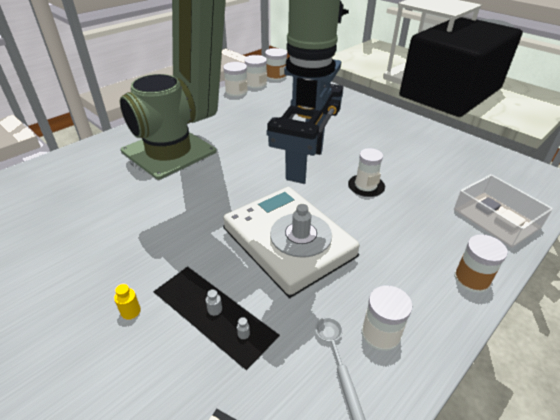

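Picture 10: the weight stands upright in the pan's circle at (301,222), about 1 mm from the middle. The jar is upright on the coaster at (369,172), the yellow look-alike has not moved, and the gripper is clear of everything.

```bash
python3 -c "
from workcell import env
print(env.job_done(), env.state()['time_s'])"
```

```text
the job is handed in; nothing more can be done
the job is handed in; nothing more can be done
```

The job is done and handed in at about 24.5 s of the allowed 67 s. I moved the jar from the pan to the middle of the coaster first. Then I stood the largest steel check weight in the pan's engraved circle. Both were lowered slowly until the wrist force showed they were resting, then released.

- **Jar:** the wrist camera put it within 1 mm of the coaster's middle, lid at 99 mm, upright.
- **Weight:** it stands about 1 mm from the pan's middle, knob top at 145 mm, upright.
- **Surroundings:** the last scene picture shows the gripper clear of everything and the yellow look-alike and the two smaller weights where they were.

No outcome check failed. The fixed scene and top cameras differed from the wrist camera by 2–6 mm, so I used the wrist readings. My first fit of the coaster's edge was spoiled by stray points, so I redid it. The yellow look-alike's position came from the top camera alone, because the wrist picture gave no usable reading of it.

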